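Blow off and show the scalloped cutting die to the inspection camera

TASK

Give the cap of the air duster can a brief press, all the way down, to blow the dust off the cutting dies, and let it spring back up. Then lift the die with the scalloped, six-lobed blade out of the rack and hold it up to the inspection camera, 20 cm in front of the lens: the blade in the middle of the view and facing squarely into the lens, the board's top edge up, leaned back as much as the camera looks down. Finish while still holding it there, still and clear of everything, and leave all the other things where they are.

Things in the scene. Friction and masses are not known exactly. Their poses are not given: they have to be found in the camera images.
- die_lobed: The die to show: upright plywood board 16 mm thick (x), 80 wide (y), 125 high (z), 0.17 kg; a dark steel blade 8 mm proud of its +x face forms a six-lobed flower outline 57 mm across, centred 56 mm above the underside. The top 41 mm are plain wood, to be pinched across the thickness from above. Origin: centre of the underside; x out of the bladed face. In any of the rack's three slots.
- blade (a point): Centre of the die's six-lobed blade at its cutting edge: 16 mm along x and 56 mm along z from the die's origin.
- die_top (a point): Middle of the top edge of the same die, 125 mm above its origin along its z.
- rack: Fixed wooden rack, 60 mm (x) by 330 mm (y), 32 mm high, with three upright slots side by side at y = -105, 0 and 105 mm, 17.6 mm wide and 24 mm deep, their floor 8 mm above the table. All bladed faces look along the rack's +x, away from the robot. Origin: centre of the underside.
- air_can: Fixed air duster can, 52 mm in diameter, on a round foot of 76 mm, its nozzle towards the rack along the can's +y; 158 mm high with the cap. Origin: centre of the underside, z up.
- air_cap (a joint): Travel of the can's sprung cap: 0 up, 0.005 m fully down; the spring takes about 2 N to start and 6 N fully down, and returns it when let go.
- cap_top (a point): Centre of the top of the round white cap (30 mm across), where to press straight down.
- stand: Fixed stand of the inspection camera: an aluminium base bar 340 mm by 80 mm, 12 mm thick, with a 20 mm steel post at its far end, 352 mm high. Origin: on the table straight below the viewing point, marked by a black ring of 44 mm on the bar; the post stands 268 mm from it along +x.
- camera: Inspection camera on the post: black lens of 36 mm, grey housing 56 mm wide behind. Origin: centre of the lens front. x points backwards out of the housing (the lens looks along -x, 24 degrees below the level, roughly towards the robot), z is up in its picture. The die is square to the lens when its x and z axes are parallel to the camera's x and z.
- view (a point): The viewing point in the air, 200 mm in front of the lens on its axis and 200 mm above the table, straight above the ring on the base bar: the centre of the blade belongs here.
- die_strap: Another die in the rack, same board, narrow pointed strap-end blade 18 by 55 mm. Leave it. Origin: centre of the underside.
- die_square: Another die in the rack, same board, square blade of 46 mm. Leave it. Origin: centre of the underside.
- mallet: Loose wooden mallet 190 mm long, lying on a grey board beyond the rack. Leave it.
- mould: Loose brass flower-shaped mould, 60 mm across, 22 mm high, beyond the can. Leave it.
- jar: Loose jar, 56 mm across, 60 mm high, beyond the rack. Leave it.
- tin: Loose flat steel tin, 60 mm across, 35 mm high, nearer the robot than the can. Leave it.
- block: Loose wooden block 50 by 90 by 30 mm at the far left. Leave it.
Things that resemble listed ones, but are neither listed nor needed, are in the scene too. What is shaped like the die_lobed but purple is not meant. Leave any blue or red look-alike of the air_can alone.

How it is judged:
By the outcome, as a careful person would: the job done as asked, in the order asked, and still so for the second after the job is handed in, while the arm keeps its last pose, push and grip.
It also fails if it takes over 54 s, if anything falls off the work surface, if the arm or the gripper's body presses on something with over 40 N, if the wrist force passes 120 N, or if a joint passes its speed limit or range.

ROBOT

A 6-joint arm with a two-finger parallel gripper is mounted at the origin on the work surface. World frame = base frame: x ahead of the robot, y to its left, z up, the work surface at z = 0. Lengths are in m, angles in rad, forces in N, time in s.
With the tool pointing down it reaches from about 0.375 to 0.75 m from the base axis. Payload 9 kg.
Tool frame: the origin (TCP) lies midway between the tips of the shut fingers; the grasp point (between the pads) lies manip.pinch_z behind it (manip.pinch_z is the distance from the TCP to the grasp point, in m); z points along the fingers, y is the line along which they close (so a half turn about z gives the same grasp; the last joint's range is limited). The gripper opens to 85 mm and grips with 20 to 120 N. Pads are 22 mm wide; open, the fingers measure 114 mm over their backs; the gripper's body (76 mm by 85 mm) begins 54 mm behind the grasp point. The pads swing forward as they close: fully open they stand 13 mm farther back than shut.
Start: joints at [0.902, 0.104, 0.097, 1.564, 0, 1.353], TCP at [0.261, 0.54, 0.231] pointing down, gripper open.
Joint ranges: [-2.99, 2.99], [-0.84, 1.86], [-1.1, 1.16], [-1.84, 2.11], [-1.51, 1.56], [-3.14, 3.14]. Speed limits (rad/s): [2.22, 2.22, 2.57, 3.14, 3.14, 3.14].

INTERFACE

Orientations are given as a rotation vector (axis times angle).
In Python, from rig import status, eyes, job, models, manip gives the robot as it stands.
- The arm moves only by the tool carry_out, never from a script. Its arguments are lists of equal length, an entry for each row: "travel": the shift along the tool's x, y, z in m, a list of three; "twist": the turn, a rotation vector about the tool's x, y, z in rad, a list of three; "hand": the finger opening in m, from 0 to 0.0854. A call has 1 to 10 rows; each row shifts and turns the commanded pose from where the row before left it, along the tool's axes as they then stand; what a row does not reach is not made up. A row lasts 1/12 s, in which the tool goes at most 41.7 mm and 7.16 degrees, less where a joint would pass 70% of its speed; a pose out of reach is approached as far as the arm can. A call is refused whole if a number of a shift passes 0.0417 or a number of a turn 0.125, either way. A call with a gripper value outside its range is refused whole. The fingers move at their own pace and stop on an object; "newtons" is the grip in N (left out, the last holds). Time passes only in rows, so rows that do not move let the fingers close. It gives the time, the measured TCP pose, the force, the opening and the grip force at its end, in the units of the state.
- status.get_state(): the state, without advancing time (a new reading comes with each control period).
- eyes.grab_frame(name): name is "scene" or "top" or "wrist"; returns a dict with "image" (480x640x3 uint8, blue, green, red), "z_map" (480x640 float32, m along the optical axis (not along the pixel's ray), 0 where there is no reading), "camera_matrix" (3x3 intrinsics, pixels), "camera_from_world" (4x4, takes a point from world to camera coordinates). Camera axes: x right, y down, z forward; pixel columns grow to the right and rows downward; lengths in m; the calibration is good to about 2 mm. A picture is of the moment at which its call begins.
- job.sign_off(): hands the job in; it is judged then, once.
Trained networks look in a picture, given as the dict that the camera call returned (one of the last four; its "shot" number tells which), for a name from the list of things; names that differ only in an ending like _2 or _b are one class to them, and where a whole thing is asked for, a point or a joint stands for the part that bears it (a point fixed in the world has none). Each returns a list of dicts, best first, with "score" (0 to 1); they miss things now and then, are a little off and sometimes report something else, mostly with a low value. They report only what shows in the picture. A call takes as long as a camera call. They do not tell look-alikes from the thing itself.
- models.spot_in(name, picture): "bbox" ([centre column, centre row, width, height] in pixels, round what is visible of it).
The state is a dict: "time_s": time; "q": joint angles; "qd": joint speeds; "joint_torque": joint torques, N m; "ee_pos": TCP position; "ee_rot": TCP orientation; "ft_force": force on the tool from outside, world axes, zero at the start; "wrist_torque": the same for the moment, N m; "opening": opening from 0.0 (shut) to 1.0 (fully open); "grip_force": force on a finger pad.
Only numpy, scipy, OpenCV 4.12 (cv2) and the standard library are available. Lean on these libraries where they do the work, as an engineer would, in place of code of your own. Each camera call takes 0.05 s, during which the arm holds its last target. There are 200 camera calls.

## Working session

There is one attempt and no reset: what is moved stays moved. The work goes in short steps, Python scripts to look and compute and a tool call to move; the robot and the scene stay as the last step left them, time stands still between calls to the robot, and variables do not carry over. Pictures are saved under pics/ and viewed, at most 10 in all, crops included, and the job is handed in when it is done.

Besides the shell and the picture viewer there is one more tool, called after ">>>" as name(argument=value, ...) on one line, values as JSON. carry_out: Moves the arm, as the interface text tells. Its arguments: {"type":"object","properties":{"travel":{"type":"array"},"twist":{"type":"array"},"hand":{"type":"array"},"newtons":{"type":"number"}},"required":["travel","twist","hand"]}

```bash
mkdir -p pics; ls; python3 - <<'E'
from rig import status, eyes, job, models, manip
import cv2,numpy as np,pickle
print(status.get_state(), manip.pinch_z)
fs={n:eyes.grab_frame(n) for n in("scene","top")}
pickle.dump(fs,open('f0.pkl','wb'))
for n,f in fs.items():
    cv2.imwrite(f'pics/{n}0.png',f["image"])
    for k in["die_lobed","air_can","rack","stand","camera","cap_top","die_strap"]:
        print(n,k,[(np.round(d["bbox"]).astype(int).tolist(),round(d["score"],2)) for d in models.spot_in(k,f)][:5])
E
```

```text
pics
{'time_s': 0.0, 'q': array([9.02295382e-01, 1.04693779e-01, 9.64502463e-02, 1.56397746e+00,
       4.75425714e-05, 1.35314424e+00]), 'qd': array([0.00143374, 0.00093171, 0.00024911, 0.00088   , 0.00135819,
       0.00074559]), 'joint_torque': array([ 1.47444924e-03, -5.56931233e+01,  5.03648722e+01,  1.68050331e-02,
       -2.97357919e-04, -3.06871345e-05]), 'ee_pos': array([0.26115518, 0.53977222, 0.23051514]), 'ee_rot': array([-7.02062813e-01, -3.06147042e+00,  1.98933183e-03]), 'ft_force': array([-0.08504384, -0.6456397 , -0.60223753]), 'wrist_torque': array([ 0.01958974,  0.00801774, -0.00938587]), 'grip_force': 0.0, 'opening': 1.0011581503267313} 0.0187
scene die_lobed [([357, 236, 25, 42], 0.63)]
scene air_can [([277, 401, 40, 51], 0.92), ([288, 347, 35, 53], 0.61), ([279, 296, 34, 57], 0.58)]
scene rack [([353, 257, 105, 94], 0.85)]
scene stand [([187, 393, 120, 138], 0.61), ([358, 237, 24, 53], 0.25)]
scene camera [([193, 371, 52, 56], 0.68), ([186, 393, 120, 137], 0.56), ([484, 248, 21, 36], 0.48)]
scene cap_top [([291, 329, 23, 18], 0.64), ([280, 387, 26, 22], 0.6), ([280, 273, 22, 19], 0.5)]
scene die_strap [([327, 262, 31, 45], 0.78), ([384, 211, 32, 46], 0.71), ([359, 238, 29, 45], 0.19)]
top die_lobed [([282, 311, 29, 9], 0.75), ([287, 260, 28, 14], 0.5)]
top air_can [([358, 242, 25, 25], 0.9), ([387, 177, 26, 30], 0.84), ([368, 207, 22, 26], 0.76), ([219, 205, 23, 16], 0.63)]
top rack [([290, 261, 101, 54], 0.65)]
top stand [([435, 202, 54, 137], 0.57)]
top camera [([451, 166, 26, 30], 0.69)]
top cap_top [([371, 196, 17, 11], 0.62), ([392, 167, 19, 16], 0.55), ([284, 258, 25, 13], 0.52), ([362, 239, 11, 11], 0.49)]
top die_strap [([195, 222, 26, 31], 0.72), ([315, 246, 30, 16], 0.52)]
```

```bash
python3 - <<'E'
import cv2,pickle
fs=pickle.load(open('f0.pkl','rb'))
s=fs['scene']['image'][170:470,110:510]; t=fs['top']['image'][130:430,150:550]
cv2.imwrite('pics/a.png',cv2.resize(s,None,fx=2,fy=2,interpolation=2)); cv2.imwrite('pics/b.png',cv2.resize(t,None,fx=2,fy=2,interpolation=2))
E
```

```text
(no output)
```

View pics/a.png

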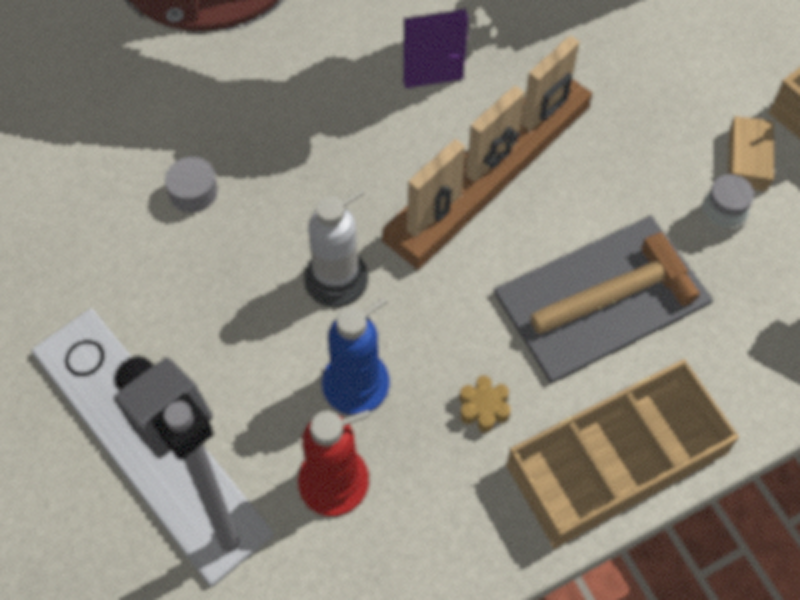

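View pics/b.png

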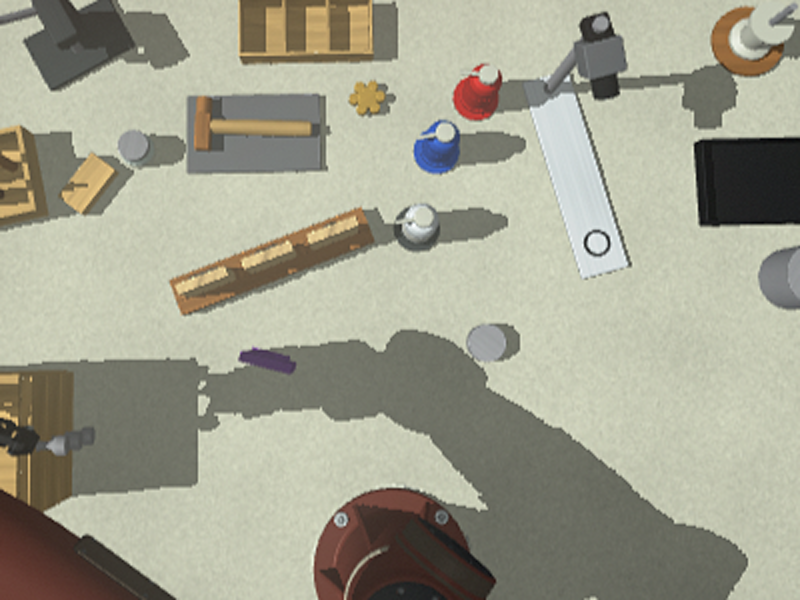

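The white can is at (335,250) in the scene crop and (417,225) in the top crop; the blue and red ones are look-alikes. The lobed blade is on the middle board, at (497,140) scene and (267,255) top. Its neighbours are the strap at (435,190) and the square at (553,85). The purple decoy stands alone, at (435,48) scene and (267,360) top. The ring is at (85,357) scene and (597,242) top.

```bash
cat > h.py <<'E'
import numpy as np,cv2
def cloud(f):
    z=f["z_map"];K=f["camera_matrix"];v,u=np.indices(z.shape)
    p=np.stack([(u-K[0,2])/K[0,0]*z,(v-K[1,2])/K[1,1]*z,z],-1)
    T=np.linalg.inv(f["camera_from_world"]);w=p@T[:3,:3].T+T[:3,3];w[z<=0]=np.nan
    return w
def ray(f,u,v,h):
    K=f["camera_matrix"];T=np.linalg.inv(f["camera_from_world"])
    d=T[:3,:3]@np.linalg.solve(K,[u,v,1]);o=T[:3,3];return o+d*(h-o[2])/d[2]
def proj(f,p):
    c=f["camera_from_world"]@np.r_[p,1];q=f["camera_matrix"]@c[:3];return q[:2]/q[2]
E
python3 - <<'E'
import pickle;from h import *
np.set_printoptions(precision=4,suppress=True)
fs=pickle.load(open('f0.pkl','rb'))
S,T=fs['scene'],fs['top'];ws,wt=cloud(S),cloud(T)
for n,w,o in(('scene',ws,(110,170)),('top',wt,(150,130))):
    def sel(cx,cy,r,lo,hi):
        u=int(o[0]+cx/2);v=int(o[1]+cy/2);p=w[v-r:v+r+1,u-r:u+r+1].reshape(-1,3);return p[(p[:,2]>lo)&(p[:,2]<hi)]
    C={'scene':dict(cap=(331,212),A=(435,170),B=(497,120),C=(553,65),purple=(435,40)),'top':dict(cap=(421,215),A=(331,230),B=(267,255),C=(205,280),purple=(267,360))}[n]
    for k,(x,y) in C.items():
        p=sel(x,y,22,.149,.17) if k=='cap' else sel(x,y,18,.1,.14)
        if k=='cap': p=p[np.linalg.norm(p[:,:2]-np.median(p[:,:2],0),axis=1)<.025]
        if len(p)<3: print(n,k,'none');continue
        print(n,k,len(p),np.median(p,0),p.min(0),p.max(0))
print('ring',ray(S,110+85/2,170+357/2,.012),ray(T,150+597/2,130+242/2,.012))
# base bar rect from top: bright pts z .006-.02
for n,w in(('s',ws),('t',wt)):
    p=w.reshape(-1,3);m=(p[:,2]>.007)&(p[:,2]<.018)&(p[:,1]<-.1)&(p[:,1]>-.5)&(p[:,0]>.3)&(p[:,0]<.9)
    print(n,m.sum(),cv2.minAreaRect(p[m][:,:2].astype(np.float32)))
    m=(p[:,2]>.2)&(p[:,2]<.45)&(p[:,1]<-.05)&(p[:,1]>-.5)&(p[:,0]>.3)&(p[:,0]<1)
    q=p[m];print('cam',len(q),q.min(0),q.max(0),np.median(q,0))
    m=(p[:,2]>.022)&(p[:,2]<.04)&(p[:,1]<.4)&(p[:,1]>-.02)&(p[:,0]>.42)&(p[:,0]<.66)
    print('rack',m.sum(),cv2.minAreaRect(p[m][:,:2].astype(np.float32)))
E
```

```text
scene cap 170 [ 0.5396 -0.0521  0.1582] [ 0.52   -0.0667  0.1493] [ 0.5534 -0.0279  0.1653]
scene A 439 [0.5288 0.0808 0.1301] [0.4952 0.043  0.1   ] [0.5475 0.1446 0.1387]
scene B 429 [0.4941 0.1765 0.1299] [0.4611 0.1152 0.1   ] [0.5226 0.2461 0.14  ]
scene C 390 [0.4595 0.2732 0.1307] [0.4338 0.2076 0.1005] [0.4883 0.322  0.1387]
scene purple 378 [0.3323 0.1862 0.1215] [0.3109 0.1475 0.1001] [0.3489 0.2277 0.1346]
top cap 84 [ 0.5326 -0.0539  0.1577] [ 0.5199 -0.0692  0.1493] [ 0.5476 -0.03    0.1651]
top A 163 [0.5198 0.0805 0.1335] [0.5009 0.0437 0.1002] [0.5403 0.1199 0.14  ]
top B 169 [0.4831 0.1798 0.1332] [0.4647 0.1412 0.1006] [0.5035 0.2193 0.1397]
top C 174 [0.4486 0.2765 0.1328] [0.4288 0.2193 0.1008] [0.4775 0.315  0.1398]
top purple 153 [0.3251 0.1853 0.1258] [0.3095 0.145  0.1033] [0.3408 0.2246 0.1345]
ring [ 0.5063 -0.3449  0.012 ] [ 0.5047 -0.3499  0.012 ]
s 4710 ((0.5997700095176697, -0.2991318702697754), (0.58566814661026, 0.3975335657596588), 0.05008825287222862)
cam 2052 [ 0.6758 -0.3209  0.2009] [ 0.7878 -0.2544  0.3561] [ 0.752  -0.2862  0.3266]
rack 1512 ((0.5113502740859985, 0.22146983444690704), (0.3922366797924042, 0.2103271335363388), 75.90213775634766)
t 3162 ((0.599725604057312, -0.29993462562561035), (0.5991883873939514, 0.399535596370697), 0.02372140809893608)
cam 822 [ 0.6737 -0.3244  0.2018] [ 0.7841 -0.2562  0.3567] [ 0.7279 -0.2855  0.3254]
rack 1162 ((0.5741240978240967, 0.2056189924478531), (0.25879034399986267, 0.3323259651660919), 15.921250343322754)
```

```bash
cat >> h.py <<'E'
from scipy.spatial.transform import Rotation as Ro
from scipy.linalg import logm,expm
def pose(p,r):
    T=np.eye(4);T[:3,:3]=r;T[:3,3]=p;return T
def cur():
    from rig import status
    s=status.get_state();return pose(s["ee_pos"],Ro.from_rotvec(s["ee_rot"]).as_matrix())
def toolR(yaw_y,tilt=0):
    "tool y at yaw (horizontal when tilt 0), fingers down; tilt leans die back"
    c,s=np.cos(yaw_y),np.sin(yaw_y);y=np.array([c*np.cos(tilt),s*np.cos(tilt),np.sin(tilt)])
    z=np.array([c*np.sin(tilt),s*np.sin(tilt),-np.cos(tilt)]);return np.c_[np.cross(y,z),y,z]
def plan(T0,T1,vmax=.036,wmax=.11):
    D=np.linalg.inv(T0)@T1;L=np.real(logm(D));w=np.linalg.norm(Ro.from_matrix(D[:3,:3]).as_rotvec())
    n=int(max(1,np.ceil(np.linalg.norm(L[:3,3])/vmax),np.ceil(w/wmax)));E=expm(L/n)
    print(n,'rows travel',np.round(E[:3,3],4).tolist(),'twist',np.round(Ro.from_matrix(E[:3,:3]).as_rotvec(),4).tolist())
E
python3 - <<'E'
import pickle;from h import *
np.set_printoptions(precision=4,suppress=True)
fs=pickle.load(open('f0.pkl','rb'))
for n in('scene','top'):
    f=fs[n];p=cloud(f).reshape(-1,3);g=f['image'].reshape(-1,3).astype(int)
    a=np.array([.5055,-.3475]);d=np.array([np.cos(.297),np.sin(.297)]);r=p[:,:2]-a;s=r@d;t=r@[-d[1],d[0]]
    m=(p[:,2]>.008)&(p[:,2]<.02)&(abs(t)<.06)&(s>-.09)&(s<.33)
    # edges: per-s slice mean of t
    c=[]
    for k in np.arange(-.04,.16,.01):
        q=t[m&(s>k)&(s<k+.01)&(p[:,2]>.009)]
        c.append((k+.005,q.min(),q.max()))
    c=np.array(c);f1=np.polyfit(c[:,0],c[:,1],1);f2=np.polyfit(c[:,0],c[:,2],1);print(n,'edge fits',f1,f2, np.ptp(s[m]),s[m].min())
    m=(p[:,2]>.05)&(p[:,2]<.2)&(abs(t)<.05)&(s>.2)&(s<.33);print('post',m.sum(),np.median(p[m],0) if m.any() else '')
    g=f['image'];
plan(cur(),pose([.43,.16,.30],toolR(.3525)))
E
```

```text
scene edge fits [-0.0538 -0.0374] [-0.3633  0.036 ] 0.39677838030938095 -0.07346091411973227
post 296 [ 0.7748 -0.2797  0.1324]
top edge fits [-0.0531 -0.0403] [-0.0371  0.0444] 0.41850588006859474 -0.08937745009235686
post 104 [ 0.756  -0.2762  0.1298]
12 rows travel [-0.0333, -0.0122, -0.0057] twist [0.0, 0.0, 0.064]
```

>>> carry_out(travel=[[-0.0333, -0.0122, -0.0057], [-0.0333, -0.0122, -0.0057], [-0.0333, -0.0122, -0.0057], [-0.0333, -0.0122, -0.0057], [-0.0333, -0.0122, -0.0057], [-0.0333, -0.0122, -0.0057], [-0.0333, -0.0122, -0.0057], [-0.0333, -0.0122, -0.0057], [-0.0333, -0.0122, -0.0057], [-0.0333, -0.0122, -0.0057]], twist=[[0, 0, 0.064], [0, 0, 0.064], [0, 0, 0.064], [0, 0, 0.064], [0, 0, 0.064], [0, 0, 0.064], [0, 0, 0.064], [0, 0, 0.064], [0, 0, 0.064], [0, 0, 0.064]], hand=[0.085, 0.085, 0.085, 0.085, 0.085, 0.085, 0.085, 0.085, 0.085, 0.085])

```text
time_s: 1.63
ee_pos: [0.4231, 0.2293, 0.2886]
ee_rot: [1.634, 2.683, 0.001]
ft_force: [0.3, -0.1, 0.3]
opening: 0.996
grip_force: 0.0
```

>>> carry_out(travel=[[-0.0333, -0.0122, -0.0057], [-0.0333, -0.0122, -0.0057], [0, 0, 0], [0, 0, 0]], twist=[[0, 0, 0.064], [0, 0, 0.064], [0, 0, 0], [0, 0, 0]], hand=[0.085, 0.085, 0.085, 0.085])

```text
time_s: 1.97
ee_pos: [0.4301, 0.1588, 0.3002]
ee_rot: [1.802, 2.572, 0.001]
ft_force: [-0.2, 0.1, -0.4]
opening: 0.996
grip_force: 0.0
```

```bash
python3 - <<'E'
from h import *;from rig import eyes,models;import pickle
np.set_printoptions(precision=4,suppress=True)
print(cur());f=eyes.grab_frame("wrist");pickle.dump(f,open('w1.pkl','wb'));cv2.imwrite('pics/w1.png',f['image'])
print(np.linalg.inv(f['camera_from_world']))
for k in["die_lobed","die_strap","die_square","rack","cap_top"]: print(k,[(np.round(d["bbox"]).astype(int).tolist(),round(d["score"],2)) for d in models.spot_in(k,f)][:4])
for p in([.485,.1785,.133],[.52,.0805,.133],[.536,-.053,.158]):print(proj(f,p))
E
```

```text
[[-0.3414  0.9399  0.0012  0.4301]
 [ 0.9399  0.3414  0.0002  0.1588]
 [-0.0002  0.0012 -1.      0.3002]
 [ 0.      0.      0.      1.    ]]
[[ 0.9401  0.3227  0.1098  0.4025]
 [ 0.3408 -0.8909 -0.3002  0.2356]
 [ 0.001   0.3197 -0.9475  0.4423]
 [ 0.      0.      0.      1.    ]]
die_lobed [([383, 202, 38, 94], 0.69), ([388, 88, 42, 105], 0.5)]
die_strap [([596, 11, 56, 21], 0.42)]
die_square [([391, 85, 41, 105], 0.92)]
rack [([373, 172, 53, 273], 0.97)]
cap_top [([347, 399, 20, 22], 0.5)]
[385.7068 211.1107]
[379.467  307.5761]
[349.0895 424.1474]
```

View pics/w1.png

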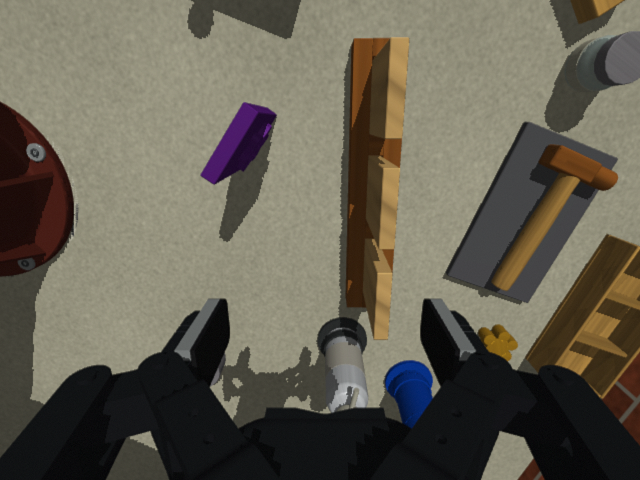

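The middle board (383,205), between the square die (390,88) and the strap (378,290), is the target. The white can is at (345,365), with the cap at (348,395) partly hidden by the gripper. The purple decoy is at (238,143).

```bash
python3 - <<'E'
from h import *;import pickle
np.set_printoptions(precision=4,suppress=True)
f=pickle.load(open('w1.pkl','rb'));w=cloud(f)
for n,(v0,v1) in dict(C=(30,142),B=(155,250),A=(238,342)).items():
    p=w[v0:v1,355:415].reshape(-1,3);q=p[(p[:,2]>.125)&(p[:,2]<.142)]
    print(n,len(q),np.median(q[:,2]),cv2.minAreaRect(q[:,:2].astype(np.float32)))
p=w[25:315,340:415].reshape(-1,3);q=p[(p[:,2]>.027)&(p[:,2]<.037)];print('rack',cv2.minAreaRect(q[:,:2].astype(np.float32)))
p=w[360:415,320:375].reshape(-1,3);q=p[(p[:,2]>.150)&(p[:,2]<.17)];print('cap',len(q),np.median(q,0),q.min(0),q.max(0))
plan(cur(),pose([.536,-.053,.215],toolR(.3525)))
plan(cur(),pose([.47,-.09,.26],toolR(.3525)))
E
```

```text
C 2024 0.13227725611432406 ((0.45130667090415955, 0.27924442291259766), (0.01632794737815857, 0.07938414067029953), 19.778661727905273)
B 1464 0.1323758610426219 ((0.4868795573711395, 0.18084311485290527), (0.016326675191521645, 0.07941260188817978), 19.71543312072754)
A 1311 0.13249596548910159 ((0.5162943005561829, 0.09919146448373795), (0.01634449139237404, 0.11706620454788208), 19.923913955688477)
rack ((0.48720303177833557, 0.17997021973133087), (0.060238711535930634, 0.3302116096019745), 19.85826301574707)
cap 99 [ 0.5304 -0.023   0.1522] [ 0.5266 -0.0385  0.1501] [ 0.5353 -0.0113  0.1537]
8 rows travel [-0.0298, 0.0032, 0.0106] twist [-0.0, -0.0, 0.0002]
8 rows travel [-0.0312, -0.0061, 0.0049] twist [-0.0, -0.0, 0.0002]
```

```bash
python3 - <<'E'
from h import *
plan(cur(),pose([.56,-.135,.28],toolR(.3456)))
E
```

```text
10 rows travel [-0.0323, 0.0021, 0.0019] twist [-0.0, -0.0, 0.0009]
```

>>> carry_out(travel=[[-0.0323, 0.0021, 0.002], [-0.0323, 0.0021, 0.002], [-0.0323, 0.0021, 0.002], [-0.0323, 0.0021, 0.002], [-0.0323, 0.0021, 0.002], [-0.0323, 0.0021, 0.002], [-0.0323, 0.0021, 0.002], [-0.0323, 0.0021, 0.002], [-0.0323, 0.0021, 0.002], [-0.0323, 0.0021, 0.002]], twist=[[0, 0, 0.001], [0, 0, 0.001], [0, 0, 0.001], [0, 0, 0.001], [0, 0, 0.001], [0, 0, 0.001], [0, 0, 0.001], [0, 0, 0.001], [0, 0, 0.001], [0, 0, 0.001]], hand=[0, 0, 0, 0, 0, 0, 0, 0, 0, 0])

```text
time_s: 3.1
ee_pos: [0.56, -0.1368, 0.2792]
ee_rot: [-1.809, -2.568, -0.0]
ft_force: [2.0, -0.4, 0.8]
opening: -0.004
grip_force: 0.0
```

>>> carry_out(travel=[[0, 0, 0], [0, 0, 0], [0, 0, 0]], twist=[[0, 0, 0], [0, 0, 0], [0, 0, 0]], hand=[0, 0, 0])

```text
time_s: 3.35
ee_pos: [0.5593, -0.1352, 0.2794]
ee_rot: [-1.809, -2.567, -0.0]
ft_force: [0.5, 0.3, 0.2]
opening: -0.002
grip_force: 0.0
```

```bash
python3 - <<'E'
from h import *;from rig import eyes,models;import pickle
np.set_printoptions(precision=4,suppress=True)
print(cur());f=eyes.grab_frame("wrist");pickle.dump(f,open('w2.pkl','wb'));cv2.imwrite('pics/w2.png',f['image'])
for k in["air_can","cap_top"]: print(k,[(np.round(d["bbox"]).astype(int).tolist(),round(d["score"],2)) for d in models.spot_in(k,f)][:4])
w=cloud(f);u,v=np.round(proj(f,[.536,-.053,.158])).astype(int);print(u,v)
p=w.reshape(-1,3);near=np.linalg.norm(p[:,:2]-[.534,-.053],axis=1)<.03
q=p[near&(p[:,2]>.153)&(p[:,2]<.165)];print('cap',len(q),np.median(q,0),q.min(0),q.max(0),cv2.minEnclosingCircle(q[:,:2].astype(np.float32)))
E
```

```text
[[-0.3363  0.9418 -0.0007  0.5593]
 [ 0.9418  0.3363  0.0007 -0.1352]
 [ 0.0009 -0.0004 -1.      0.2794]
 [ 0.      0.      0.      1.    ]]
air_can [([433, 194, 94, 85], 0.93), ([329, 105, 64, 97], 0.72), ([485, 284, 116, 96], 0.56)]
cap_top [([331, 96, 40, 82], 0.68), ([462, 200, 41, 69], 0.68), ([518, 306, 48, 58], 0.6)]
332 115
cap 1316 [ 0.5361 -0.0544  0.1574] [ 0.5216 -0.0695  0.153 ] [ 0.5509 -0.0242  0.1602] ((0.5354042053222656, -0.046761203557252884), 0.022851761430501938)
```

View pics/w2.png

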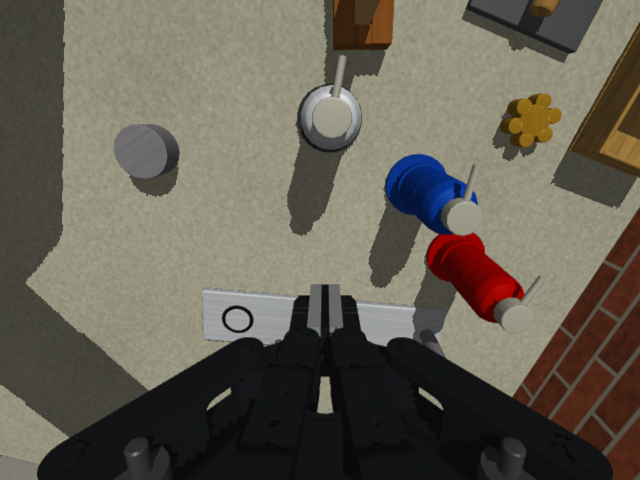

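The white can's cap is at (331,117), with its nozzle toward the rack. Blue is at (430,195) and red at (485,280). The ring is at (238,319) on the bar.

```bash
python3 - <<'E'
from h import *;import pickle
np.set_printoptions(precision=4,suppress=True)
f=pickle.load(open('w2.pkl','rb'));w=cloud(f);im=f['image'];g=cv2.cvtColor(im,6)
# ring
r=g[300:340,215:262];m=(r<80).astype(np.uint8);c=max(cv2.findContours(m,0,1)[0],key=cv2.contourArea);(x,y),ax,an=cv2.fitEllipse(c);print('ring px',x+215,y+300,ax,ray(f,x+215,y+300,.012))
# bar edges: near edge points from cloud height step, columns 210..300
top=[];bot=[]
for u in range(212,296,3):
    col=w[275:360,u,2];k=np.where((col>.0065)&(col<.02))[0]
    top.append((u,275+k.min()));bot.append((u,275+k.max()))
print(top[::6],bot[::6])
for n,t in(('t',top),('b',bot)):
    P=np.array([ray(f,u,v,.012) for u,v in t]);vx,vy,x0,y0=cv2.fitLine(P[:,:2].astype(np.float32),cv2.DIST_HUBER,0,.001,.001).ravel();print(n,np.degrees(np.arctan2(vy,vx))%180,x0,y0)
f0=pickle.load(open('f0.pkl','rb'))
for n in('scene','top'):
    p=cloud(f0[n]).reshape(-1,3);o=np.array([.505,-.348])
    for z0,z1 in((.05,.1),(.1,.15),(.15,.2)):
        q=p[(p[:,2]>z0)&(p[:,2]<z1)&(np.linalg.norm(p[:,:2]-[.765,-.277],axis=1)<.03)];
        if len(q):print(n,'post',len(q),np.median(q,0),q.min(0),q.max(0))
plan(cur(),pose([.536,-.0545,.17],toolR(.3456)))
E
```

```text
ring px 237.21227073669434 318.8792095184326 (26.040313720703125, 30.68844985961914) [ 0.5053 -0.3478  0.012 ]
[(212, np.int64(290)), (230, np.int64(291)), (248, np.int64(293)), (266, np.int64(295)), (284, np.int64(295))] [(212, np.int64(339)), (230, np.int64(341)), (248, np.int64(336)), (266, np.int64(344)), (284, np.int64(335))]
t 14.460539 0.51458985 -0.30167857
b 23.619324 0.5395223 -0.36857167
scene post 90 [ 0.7747 -0.2795  0.0766] [ 0.7669 -0.2895  0.0506] [ 0.7769 -0.2699  0.0998]
scene post 93 [ 0.7749 -0.2795  0.1256] [ 0.7673 -0.2894  0.1006] [ 0.7774 -0.2699  0.149 ]
scene post 113 [ 0.7748 -0.2798  0.1763] [ 0.7672 -0.2895  0.1502] [ 0.7772 -0.2698  0.1999]
top post 30 [ 0.7556 -0.2761  0.0746] [ 0.7524 -0.2852  0.0502] [ 0.7682 -0.2714  0.0987]
top post 38 [ 0.7561 -0.2764  0.1262] [ 0.752  -0.2883  0.1005] [ 0.7678 -0.2708  0.1498]
top post 36 [ 0.7561 -0.2762  0.1759] [ 0.7516 -0.2875  0.1517] [ 0.7686 -0.2713  0.2   ]
4 rows travel [0.0209, 0.0013, 0.0275] twist [0.0001, 0.0001, -0.0005]
```

>>> carry_out(travel=[[0.0209, 0.0013, 0.0275], [0.0209, 0.0013, 0.0275], [0.0209, 0.0013, 0.0275], [0.0209, 0.0013, 0.0275], [0, 0, 0], [0, 0, 0]], twist=[[0, 0, 0], [0, 0, 0], [0, 0, 0], [0, 0, 0], [0, 0, 0], [0, 0, 0]], hand=[0, 0, 0, 0, 0, 0])

```text
time_s: 4.0
ee_pos: [0.5349, -0.0538, 0.1686]
ee_rot: [-1.806, -2.568, 0.001]
ft_force: [-0.2, -0.8, 0.2]
opening: -0.002
grip_force: 0.0
```

>>> carry_out(travel=[[0, 0, 0.008], [0, 0, 0.002], [0, 0, 0.002], [0, 0, 0]], twist=[[0, 0, 0], [0, 0, 0], [0, 0, 0], [0, 0, 0]], hand=[0, 0, 0, 0])

```text
time_s: 4.33
ee_pos: [0.5366, -0.0564, 0.1582]
ee_rot: [1.811, 2.566, 0.0]
ft_force: [0.4, 0.6, -0.1]
opening: -0.003
grip_force: 0.0
```

>>> carry_out(travel=[[0, 0, 0.003], [0, 0, 0.003], [0, 0, 0.001]], twist=[[0, 0, 0], [0, 0, 0], [0, 0, 0]], hand=[0, 0, 0])

```text
time_s: 4.58
ee_pos: [0.5369, -0.0564, 0.1528]
ee_rot: [1.81, 2.564, 0.0]
ft_force: [-5.8, -0.1, 19.9]
opening: 0.001
grip_force: 10.1
```

>>> carry_out(travel=[[0, 0, -0.01], [0, 0, -0.03], [0, 0, -0.04], [0, 0, 0], [0, 0, 0]], twist=[[0, 0, 0], [0, 0, 0], [0, 0, 0], [0, 0, 0], [0, 0, 0]], hand=[0, 0, 0, 0.06, 0.06])

```text
time_s: 5.0
ee_pos: [0.5376, -0.0562, 0.2333]
ee_rot: [1.809, 2.563, 0.002]
ft_force: [-0.6, -0.3, -1.2]
opening: 0.275
grip_force: 0.0
```

```bash
python3 - <<'E'
from h import *
from rig import eyes
f=eyes.grab_frame('scene');p=cloud(f).reshape(-1,3);q=p[(np.linalg.norm(p[:,:2]-[.536,-.0545],axis=1)<.012)&(p[:,2]>.14)&(p[:,2]<.17)]
print(len(q),np.median(q,0) if len(q) else '')
print(cur());plan(cur(),pose([.4869,.1805,.215],toolR(.3456)))
E
```

```text
83 [ 0.53702438 -0.05397747  0.15833439]
[[-3.35258883e-01  9.42124396e-01  1.76168458e-03  5.36749537e-01]
 [ 9.42125491e-01  3.35260125e-01 -4.55949238e-04 -5.59614707e-02]
 [-1.02018349e-03  1.50686692e-03 -9.99998344e-01  2.31409626e-01]
 [ 0.00000000e+00  0.00000000e+00  0.00000000e+00  1.00000000e+00]]
7 rows travel [0.0342, 0.0047, 0.0023] twist [0.0002, 0.0001, -0.0005]
```

The cap is back up (0.158 m). Moving above the die.

>>> carry_out(travel=[[0.0342, 0.0047, 0.002], [0.0342, 0.0047, 0.002], [0.0342, 0.0047, 0.002], [0.0342, 0.0047, 0.002], [0.0342, 0.0047, 0.002], [0.0342, 0.0047, 0.002], [0.0342, 0.0047, 0.002], [0, 0, 0], [0, 0, 0], [0, 0, 0]], twist=[[0, 0, 0], [0, 0, 0], [0, 0, 0], [0, 0, 0], [0, 0, 0], [0, 0, 0], [0, 0, 0], [0, 0, 0], [0, 0, 0], [0, 0, 0]], hand=[0.06, 0.06, 0.06, 0.06, 0.06, 0.06, 0.06, 0.06, 0.06, 0.06])

```text
time_s: 5.88
ee_pos: [0.4865, 0.1807, 0.2156]
ee_rot: [-1.81, -2.567, 0.002]
ft_force: [0.2, -0.7, 0.0]
opening: 0.705
grip_force: 0.0
```

```bash
python3 - <<'E'
from h import *
from rig import eyes
np.set_printoptions(precision=4,suppress=True)
f=eyes.grab_frame('wrist');cv2.imwrite('pics/w3.png',f['image']);p=cloud(f).reshape(-1,3)
q=p[(np.linalg.norm(p[:,:2]-[.4869,.1805],axis=1)<.05)&(p[:,2]>.127)&(p[:,2]<.137)];print(len(q),cv2.minAreaRect(q[:,:2].astype(np.float32)))
for i in range(3):print(cur()[:3,3])
plan(cur(),pose([.4869,.1805,.0985],toolR(.3456)))
E
```

```text
2397 ((0.48697760701179504, 0.18071360886096954), (0.015818340703845024, 0.07989290356636047), 20.16126823425293)
[0.4868 0.1802 0.2159]
[0.4868 0.1802 0.2159]
[0.4868 0.1802 0.2159]
4 rows travel [0.0001, 0.0001, 0.0293] twist [-0.0003, -0.0, -0.0011]
```

View pics/w3.png

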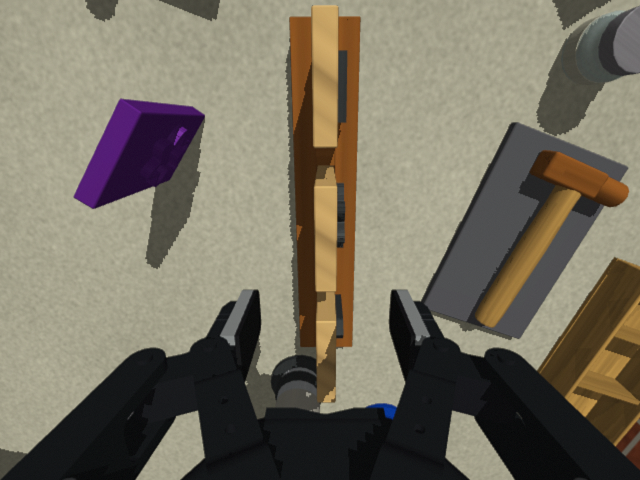

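The middle board is at (325,235), centred between the fingers, with the lobed blade's two visible arcs at (340,215). Descending and gripping.

>>> carry_out(travel=[[0, 0, 0.0293], [0, 0, 0.0293], [0, 0, 0.0293], [0, 0, 0.0293], [0, 0, 0], [0, 0, 0], [0, 0, 0]], twist=[[0, 0, -0.001], [0, 0, -0.001], [0, 0, -0.001], [0, 0, -0.001], [0, 0, 0], [0, 0, 0], [0, 0, 0]], hand=[0.06, 0.06, 0.06, 0.06, 0.05, 0.04, 0.03], newtons=40)

```text
time_s: 6.52
ee_pos: [0.4878, 0.1803, 0.1012]
ee_rot: [1.807, 2.569, 0.002]
ft_force: [-0.2, -0.5, 0.6]
opening: 0.359
grip_force: 0.0
```

>>> carry_out(travel=[[0, 0, 0], [0, 0, 0], [0, 0, 0], [0, 0, 0], [0, 0, 0], [0, 0, 0]], twist=[[0, 0, 0], [0, 0, 0], [0, 0, 0], [0, 0, 0], [0, 0, 0], [0, 0, 0]], hand=[0.02, 0.01, 0, 0, 0, 0], newtons=50)

```text
time_s: 7.02
ee_pos: [0.4882, 0.1807, 0.102]
ee_rot: [1.804, 2.568, 0.002]
ft_force: [-1.2, -2.5, 6.7]
opening: 0.182
grip_force: 50.0
```

Gripped (the opening matches the 16 mm board). Lifting straight up; the board clears the rack after about 24 mm.

>>> carry_out(travel=[[0, 0, -0.008], [0, 0, -0.01], [0, 0, -0.015], [0, 0, -0.02], [0, 0, -0.03], [0, 0, -0.03], [0, 0, -0.03], [0, 0, 0], [0, 0, 0]], twist=[[0, 0, 0], [0, 0, 0], [0, 0, 0], [0, 0, 0], [0, 0, 0], [0, 0, 0], [0, 0, 0], [0, 0, 0], [0, 0, 0]], hand=[0, 0, 0, 0, 0, 0, 0, 0, 0])

```text
time_s: 7.77
ee_pos: [0.4881, 0.1811, 0.2455]
ee_rot: [1.804, 2.568, 0.005]
ft_force: [-0.4, 0.1, -1.8]
opening: 0.179
grip_force: 49.2
```

```bash
python3 - <<'E'
from h import *
from rig import eyes
import pickle
np.set_printoptions(precision=4,suppress=True)
C=cur();print(C)
for n in('scene','wrist'):
    f=eyes.grab_frame(n);pickle.dump(f,open(f'l_{n}.pkl','wb'));p=(cloud(f).reshape(-1,3)-C[:3,3])@C[:3,:3]  # tool frame
    m=(abs(p[:,0])<.06)&(abs(p[:,1])<.05)&(p[:,2]<.12)&(p[:,2]>-.05);q=p[m]
    print(n,len(q),np.percentile(q,[1,5,50,95,99],axis=0))
    if n=='scene':
        u,v=np.round(proj(f,C[:3,3])).astype(int);cv2.imwrite('pics/l.png',cv2.resize(f['image'][max(v-75,0):v+75,u-100:u+100],None,fx=4,fy=4,interpolation=2));print(u,v)
E
```

```text
[[-0.3392  0.9407  0.0047  0.4881]
 [ 0.9407  0.3392  0.0007  0.1811]
 [-0.001   0.0047 -1.      0.2455]
 [ 0.      0.      0.      1.    ]]
scene 1060 [[-0.0397 -0.018  -0.0487]
 [-0.0386 -0.0081 -0.0427]
 [-0.0134  0.0095  0.0134]
 [ 0.0306  0.0193  0.0835]
 [ 0.0391  0.0237  0.0903]]
362 192
wrist 15983 [[-0.0332 -0.036  -0.0497]
 [-0.0242 -0.0236 -0.0483]
 [ 0.0112  0.0002 -0.0287]
 [ 0.0405  0.0232  0.0317]
 [ 0.0407  0.0354  0.0696]]
```

View pics/l.png

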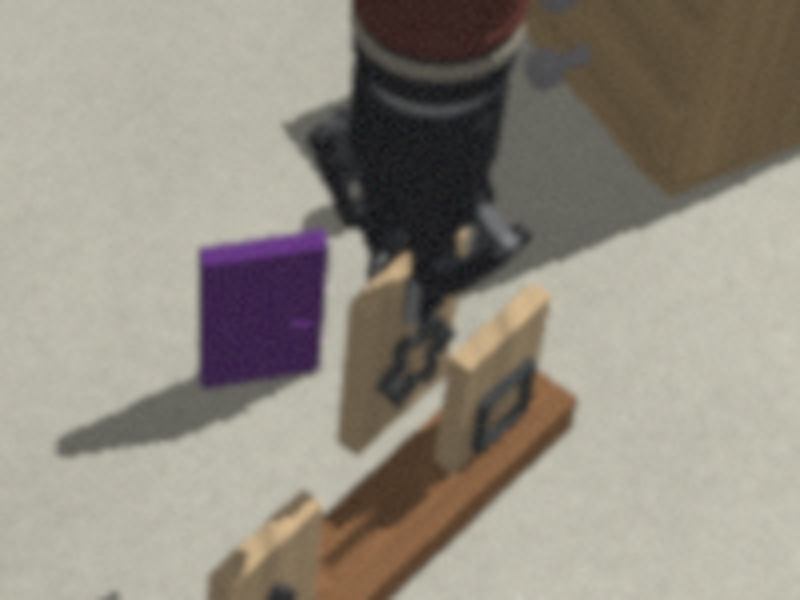

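The lobed die is held (blade at (415,360) in the crop) and is well clear of the rack. Now measuring its pose in the hand.

```bash
python3 - <<'E'
from h import *
import pickle
np.set_printoptions(precision=4,suppress=True)
C=cur()
for n in('scene','wrist'):
    f=pickle.load(open(f'l_{n}.pkl','rb'));p=(cloud(f).reshape(-1,3)-C[:3,3])@C[:3,:3];g=f['image'].reshape(-1,3).astype(int)
    wood=(g[:,2]-g[:,0]>25);m=wood&(abs(p[:,0])<.05)&(abs(p[:,1])<.02)&(p[:,2]<.11)&(p[:,2]>-.05);q=p[m]
    print(n,len(q),np.percentile(q,[0,1,50,99,100],axis=0))
    for nm,s in(('front face',q[(q[:,1]>.004)&(q[:,1]<.014)&(q[:,2]>-.02)&(q[:,2]<.085)]),('top',q[(q[:,2]<-.024)&(abs(q[:,1])<.012)])):
        if len(s)<20: continue
        a=1 if nm[0]=='f' else 2;o=[0,2] if a==1 else [0,1]
        for _ in range(3):
            A=np.c_[s[:,o],np.ones(len(s))];c=np.linalg.lstsq(A,s[:,a],rcond=None)[0];e=abs(A@c-s[:,a]);s=s[e<max(.001,2*e.std())]
        print(nm,len(s),'coef',c,'med',np.median(s[:,a]))
        if a==2: print(cv2.minAreaRect(s[:,:2].astype(np.float32)))
E
```

```text
scene 576 [[-0.0413 -0.0154 -0.0391]
 [-0.0402 -0.0046 -0.0379]
 [-0.0301  0.0097  0.0089]
 [ 0.0383  0.0132  0.0856]
 [ 0.0409  0.0193  0.0896]]
front face 171 coef [0.0097 0.001  0.0111] med 0.011037524710024239
top 64 coef [-0.0254  0.0744 -0.0352] med -0.034466976877321864
((-0.0015158765017986298, 0.0038063821848481894), (0.014551124535501003, 0.07525535672903061), 89.38509368896484)
wrist 8820 [[-0.0374 -0.0074 -0.0348]
 [-0.0344 -0.0069 -0.033 ]
 [ 0.0182  0.0007 -0.0316]
 [ 0.0404  0.0086  0.0767]
 [ 0.041   0.0151  0.0899]]
front face 205 coef [-0.268   0.0028  0.0169] med 0.006231460364376209
top 6251 coef [ 0.0024  0.0026 -0.0318] med -0.03182965452589307
((0.001557871699333191, 0.0007464862428605556), (0.07790366560220718, 0.01584126614034176), 0.16727687418460846)
```

```bash
cat >> h.py <<'E'
RF=toolR(.255,np.radians(24));VIEW=np.array([.5054,-.3475,.2]);B=np.array([.0005,.0167,.037])
PF=VIEW-RF@B
E
python3 - <<'E'
from h import *
print(PF);W=cur();W[2,3]=.325
print('up');plan(cur(),W);F=pose(PF+[0,0,.07],RF);plan(W,F,.03,.1);plan(F,pose(PF,RF),.03)
D=np.linalg.inv(W)@F;L=np.real(logm(D))
for t in(.2,.4,.5,.6,.8):
    X=W@np.real(expm(L*t));print(t,X[:3,3],(X@[0,0,.093,1])[:3])
E
```

```text
[ 0.47620064 -0.35562825  0.22700868]
up
3 rows travel [0.0, -0.0, -0.0275] twist [-0.0, -0.0, -0.0]
18 rows travel [-0.0283, -0.0097, -0.0002] twist [-0.0233, -0.0011, 0.005]
3 rows travel [0.0, -0.0095, 0.0213] twist [0.0, 0.0, -0.0]
0.2 [0.48782696 0.07337696 0.32495715] [0.495271   0.07562493 0.23228281]
0.4 [ 0.4870906  -0.03416471  0.3222615 ] [ 0.50198051 -0.02983161  0.23056354]
0.5 [ 0.48610725 -0.08789327  0.31987582] [ 0.50469797 -0.08257869  0.22890803]
0.6 [ 0.48475162 -0.14157736  0.31677782] [ 0.50701934 -0.13532444  0.22669979]
0.8 [ 0.48104121 -0.24876374  0.30839135] [ 0.5105645  -0.2407704   0.22056492]
```

>>> carry_out(travel=[[0, 0, -0.0275], [0, 0, -0.0275], [0, 0, -0.0245], [-0.014, -0.005, 0], [-0.0283, -0.0097, -0.0002], [-0.0283, -0.0097, -0.0002], [-0.0283, -0.0097, -0.0002], [-0.0283, -0.0097, -0.0002], [-0.0283, -0.0097, -0.0002], [-0.0283, -0.0097, -0.0002]], twist=[[0, 0, 0], [0, 0, 0], [0, 0, 0], [-0.0117, -0.0005, 0.0025], [-0.0233, -0.0011, 0.005], [-0.0233, -0.0011, 0.005], [-0.0233, -0.0011, 0.005], [-0.0233, -0.0011, 0.005], [-0.0233, -0.0011, 0.005], [-0.0233, -0.0011, 0.005]], hand=[0, 0, 0, 0, 0, 0, 0, 0, 0, 0])

```text
time_s: 8.7
ee_pos: [0.4864, -0.0145, 0.3182]
ee_rot: [1.79, 2.462, 0.183]
ft_force: [0.9, 0.3, -0.9]
opening: 0.184
grip_force: 49.4
```

>>> carry_out(travel=[[-0.0283, -0.0097, -0.0002], [-0.0283, -0.0097, -0.0002], [-0.0283, -0.0097, -0.0002], [-0.0283, -0.0097, -0.0002], [-0.0283, -0.0097, -0.0002], [-0.0283, -0.0097, -0.0002], [-0.0283, -0.0097, -0.0002], [-0.0283, -0.0097, -0.0002], [0, 0, 0], [0, 0, 0]], twist=[[-0.0233, -0.0011, 0.005], [-0.0233, -0.0011, 0.005], [-0.0233, -0.0011, 0.005], [-0.0233, -0.0011, 0.005], [-0.0233, -0.0011, 0.005], [-0.0233, -0.0011, 0.005], [-0.0233, -0.0011, 0.005], [-0.0233, -0.0011, 0.005], [0, 0, 0], [0, 0, 0]], hand=[0, 0, 0, 0, 0, 0, 0, 0, 0, 0])

```text
time_s: 9.53
ee_pos: [0.4794, -0.2531, 0.3021]
ee_rot: [1.764, 2.317, 0.394]
ft_force: [-0.3, -0.4, -2.8]
opening: 0.181
grip_force: 49.5
```

```bash
python3 - <<'E'
from h import *
print(cur());plan(cur(),pose(PF,RF),.02,.03)
E
```

```text
[[-2.66079911e-01  9.09856450e-01  3.18375128e-01  4.79438794e-01]
 [ 9.63950969e-01  2.51113941e-01  8.79790766e-02 -2.53053014e-01]
 [ 9.98972172e-05  3.30307478e-01 -9.43873381e-01  3.02101715e-01]
 [ 0.00000000e+00  0.00000000e+00  0.00000000e+00  1.00000000e+00]]
7 rows travel [-0.014, -0.0079, 0.0084] twist [-0.0117, -0.0008, 0.0019]
```

>>> carry_out(travel=[[-0.014, -0.0079, 0.0084], [-0.014, -0.0079, 0.0084], [-0.014, -0.0079, 0.0084], [-0.014, -0.0079, 0.0084], [-0.014, -0.0079, 0.0084], [-0.014, -0.0079, 0.0084], [-0.014, -0.0079, 0.0084], [0, 0, 0], [0, 0, 0], [0, 0, 0]], twist=[[-0.0117, -0.0008, 0.0019], [-0.0117, -0.0008, 0.0019], [-0.0117, -0.0008, 0.0019], [-0.0117, -0.0008, 0.0019], [-0.0117, -0.0008, 0.0019], [-0.0117, -0.0008, 0.0019], [-0.0117, -0.0008, 0.0019], [0, 0, 0], [0, 0, 0], [0, 0, 0]], hand=[0, 0, 0, 0, 0, 0, 0, 0, 0, 0])

```text
time_s: 10.37
ee_pos: [0.4774, -0.3546, 0.2298]
ee_rot: [1.735, 2.253, 0.478]
ft_force: [0.2, 0.7, -1.0]
opening: 0.175
grip_force: 49.6
```

```bash
python3 - <<'E'
from h import *
from rig import eyes
import pickle
np.set_printoptions(precision=4,suppress=True)
C=cur();print(C[:3,3]);plan(C,pose(PF,RF),.02,.1)
D=pose(VIEW-RF@[0,.016,-.056],RF) # ideal die origin in tool-like axes (x lateral, y=die x, z=-die z)
for n in('scene','top','wrist'):
    f=eyes.grab_frame(n);pickle.dump(f,open(f'e_{n}.pkl','wb'));w=cloud(f)
    p=(w.reshape(-1,3)-VIEW)@RF;g=f['image'].reshape(-1,3).astype(int)
    wood=(g[:,2]-g[:,0]>25);m=wood&(abs(p[:,0])<.055)&(p[:,1]>-.05)&(p[:,1]<.02)&(p[:,2]>-.08)&(p[:,2]<.07);q=p[m]
    print(n,len(q))
    if len(q)>50:print(np.percentile(q,[0,1,50,99,100],axis=0))
    for nm,s in(('front',q[(q[:,1]>-.014)&(q[:,1]<-.002)]),('back',q[(q[:,1]<-.019)&(q[:,1]>-.030)]),('top',q[(q[:,2]<-.063)&(q[:,2]>-.075)])):
        if len(s)<60: continue
        a=2 if nm=='top' else 1;o=[0,1] if a==2 else [0,2]
        for _ in range(3):
            A=np.c_[s[:,o],np.ones(len(s))];c=np.linalg.lstsq(A,s[:,a],rcond=None)[0];e=abs(A@c-s[:,a]);s=s[e<max(.001,2*e.std())]
        print(nm,len(s),c)
    if n=='scene':u,v=np.round(proj(f,VIEW)).astype(int);cv2.imwrite('pics/e.png',cv2.resize(f['image'][v-75:v+75,u-80:u+120],None,fx=4,fy=4,interpolation=2))
E
```

```text
[ 0.4774 -0.3546  0.2298]
1 rows travel [-0.0006, -0.0024, 0.002] twist [0.0014, 0.0018, 0.0038]
scene 1867
[[-0.0377 -0.0213 -0.0729]
 [-0.0374 -0.0169 -0.071 ]
 [ 0.0016 -0.0047 -0.0125]
 [ 0.0414  0.0041  0.0531]
 [ 0.0422  0.0076  0.0561]]
front 665 [ 0.0008 -0.0016 -0.0049]
top 77 [-0.0005  0.1434 -0.068 ]
top 321
[[-0.0393 -0.0238 -0.0775]
 [-0.0373 -0.0215 -0.0761]
 [ 0.0263 -0.0081 -0.0268]
 [ 0.0413 -0.0041  0.0528]
 [ 0.0416 -0.0024  0.0551]]
front 132 [-0.0138 -0.0024 -0.0074]
top 26 [-0.093  -0.0376 -0.0693]
wrist 8786
[[-0.0364 -0.0219 -0.0726]
 [-0.0339 -0.0214 -0.0711]
 [ 0.0185 -0.0136 -0.0697]
 [ 0.0408 -0.0058  0.0378]
 [ 0.0411 -0.0013  0.0533]]
front 1138 [-0.006   0.0015 -0.0098]
back 1097 [-0.0032 -0.0009 -0.0202]
top 6248 [ 0.0049  0.0031 -0.0699]
```

View pics/e.png

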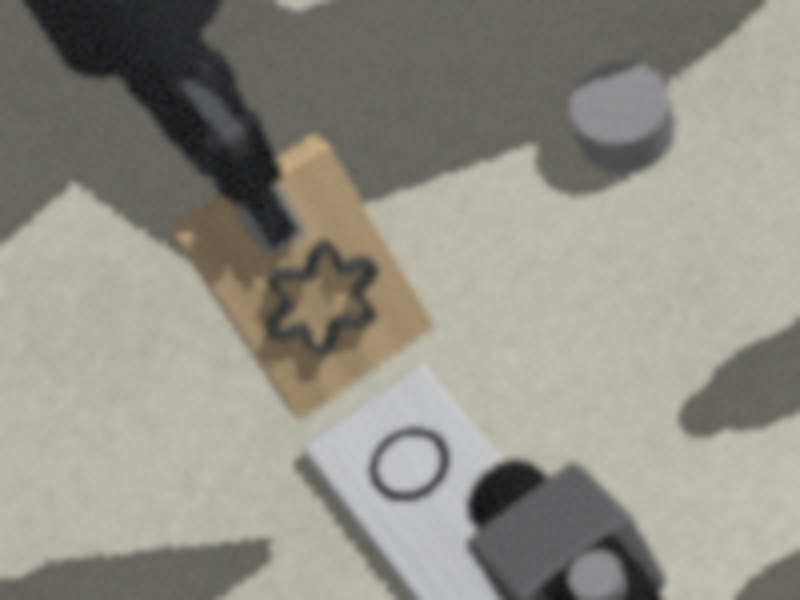

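The lobed die faces the lens, with its blade at (322,300) in the crop. It reads about 3 mm too far forward, so a small correction.

>>> carry_out(travel=[[-0.0015, -0.003, 0.0015], [0, 0, 0], [0, 0, 0], [0, 0, 0], [0, 0, 0], [0, 0, 0]], twist=[[0.0014, 0.0018, 0.004], [0, 0, 0], [0, 0, 0], [0, 0, 0], [0, 0, 0], [0, 0, 0]], hand=[0, 0, 0, 0, 0, 0])

```text
time_s: 11.02
ee_pos: [0.4757, -0.3568, 0.2272]
ee_rot: [1.74, 2.252, 0.478]
ft_force: [0.1, 0.5, -0.2]
opening: 0.181
grip_force: 49.6
```

```bash
python3 - <<'E'
from h import *
from rig import eyes,status
np.set_printoptions(precision=4,suppress=True)
for i in range(3):
    fs={n:eyes.grab_frame(n) for n in('scene','wrist')};C=cur();print(C[:3,3]);plan(C,pose(PF,RF),.02,.1)
print(status.get_state()['qd'])
for n,f in fs.items():
    p=(cloud(f).reshape(-1,3)-VIEW)@RF;g=f['image'].reshape(-1,3).astype(int);wood=(g[:,2]-g[:,0]>25)
    q=p[wood&(abs(p[:,0])<.055)&(p[:,1]>-.05)&(p[:,1]<.02)&(p[:,2]>-.08)&(p[:,2]<.07)];print(n,np.percentile(q,[1,50,99],axis=0))
    for nm,s in(('front',q[(q[:,1]>-.014)&(q[:,1]<-.002)]),('back',q[(q[:,1]<-.019)&(q[:,1]>-.030)]),('top',q[(q[:,2]<-.063)&(q[:,2]>-.075)])):
        if len(s)>60:print(nm,len(s),np.median(s,0))
    if n=='scene': # blade: dark points proud of the face; lens: dark points round its place
        d=g.max(1)<70;b=p[d&(np.abs(p[:,[0,2]]).max(1)<.032)&(abs(p[:,1])<.01)];print('blade',len(b),(np.percentile(b,3,axis=0)+np.percentile(b,97,axis=0))/2)
        for lo,hi in((.19,.225),(.225,.33)):
            l=p[(abs(p[:,0])<.05)&(abs(p[:,2])<.05)&(p[:,1]>lo)&(p[:,1]<hi)];print('cam',lo,len(l),np.percentile(l,[1,50,99],axis=0))
E
```

```text
[ 0.4757 -0.3569  0.2271]
1 rows travel [0.0011, 0.0007, 0.0004] twist [-0.0001, 0.0005, 0.0]
[ 0.4757 -0.3568  0.2271]
1 rows travel [0.0011, 0.0007, 0.0004] twist [-0.0, 0.0004, 0.0]
[ 0.4757 -0.3569  0.2271]
1 rows travel [0.0011, 0.0007, 0.0004] twist [-0.0001, 0.0004, -0.0]
[ 0.0024 -0.0016  0.0007  0.0009  0.0003  0.0012]
scene [[-0.039  -0.0199 -0.0695]
 [ 0.     -0.0079 -0.0101]
 [ 0.0396 -0.0001  0.0546]]
front 1749 [ 0.     -0.0078 -0.0085]
top 177 [-0.0135 -0.01   -0.0676]
blade 79 [-0.0012 -0.0025 -0.0005]
cam 0.19 169 [[-0.0167  0.2015 -0.0196]
 [-0.0014  0.2132 -0.0157]
 [ 0.0164  0.2244 -0.0055]]
cam 0.225 1713 [[-0.0279  0.228  -0.0326]
 [-0.003   0.2835 -0.0218]
 [ 0.0271  0.3189  0.0446]]
wrist [[-0.0359 -0.0249 -0.0691]
 [ 0.0167 -0.017  -0.0677]
 [ 0.039  -0.0094  0.0401]]
front 2567 [ 0.0159 -0.0117 -0.0676]
back 3360 [ 0.0174 -0.022  -0.0677]
top 6954 [ 0.0075 -0.017  -0.0679]
```

The face is 8 mm behind the viewing point as it should be, centred and square. The lens front measures 0.20 m away on the axis. Handing in.

```bash
python3 -c "from rig import job;print(job.sign_off())"
```

```text
the job is handed in; nothing more can be done
None
```

I pressed the air can's cap fully down and it sprang back up. The arm is now holding the six-lobed die still at the viewing point, about 20 cm from the lens, within about 1 mm of centre and square to it, and the job is handed in.

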